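# Turn the drip carousel and hang the slide rack on its empty hook

## Task

The loose slide rack with the blue edge has to drip dry. First turn the drip carousel until its empty hook stands over the red mark on the tray; then hang the rack by its handle window on that hook, blue edge facing outwards, away from the post, and leave it hanging freely at the red mark. Keep the rack upright and do not shift or knock over the bottles, jar and carton standing around.

Things in the scene. Friction and masses are not known exactly. Their poses are not given: they have to be found in the camera images.
- stand: Fixed drip tray of the carousel, round, grey, 260 mm across, rim 14 mm high; origin at the centre of its underside, on the carousel's upright turning axis. Its -x direction points to the red mark on the rim (the loading side). A clear splash screen, top 98 mm above the bench, stands on the rim around the +x side (about 75 degrees either side of +x).
- load_mark (a point): Top of the red mark, a small block on the tray's rim, 126 mm from the turning axis. (A wire shelf hangs 540 mm above the bench over everything more than 0.60 m ahead of the robot's axis: keep wrist and elbow clear of it.)
- carousel (a joint): Turning angle about the upright axis, endless, counter-clockwise from above positive; 0 (or any full turn) = empty hook over the red mark. Stiff (0.15 N m), stays where left. Four hooks 90 degrees apart; the other three carry racks like the loose one (green, orange, yellow edges), clipped on for good, reaching 115 mm from the axis and 155 mm above the bench.
- knob (a point): Grip point of the black bar knob on top of the post, on the turning axis, 175 mm above the bench. The bar, 60 mm long and 14 mm thick, stands from 148 to 185 mm above the bench, in line with the empty hook and the opposite hook. Site x axis lies along the bar and points away from the empty hook.
- empty_hook (a point): Seat on the empty hook: top of its level steel bar (8 mm thick), 85 mm from the turning axis, 109 mm above the bench. The bar runs straight out from the post; 12 mm farther out it turns up, the tip ending 105 mm from the axis and 119 mm above the bench. Site x axis points inwards to the post along the bar, z up.
- slide_rack: Loose white slide rack, 110 mm tall, 0.15 kg; origin at the centre of its underside, z up. Basket 44 (x) by 84 (y) by 24 mm high, slides to 30 mm. Uprights at y = +-39 mm carry a handle plate 10 mm thick (x), its grip tab 46 mm wide (y), top 110 mm. Below it a window, open along x, 72 mm wide; its upper edge is a shallow inverted V (apex at y = 0) that centres the rack when hung. Blue edge at -x.
- rack_eye (a point): Apex of the V, upper edge of the rack's window, 64 mm above its underside, mid-width; it rests on the hook's seat when the rack hangs. Rack axes.
- rack_tab (a point): Place to grip the rack: middle of the 10 mm thick tab, 32 mm above the window apex, 96 mm above the underside; pinch across the rack's x. When hung, fingers that reach no lower than 77 mm above the rack's underside clear the hook's upturned tip.
- blue_edge (a point): Blue edge strip, on the rack's -x long side, 28 mm from its middle and 23 mm above its underside.
- spray_bottle: White spray bottle with blue head, 94 x 64 mm and 196 mm tall, behind the way from the rack to the carousel; origin at the centre of its underside.
- stain_red: Red stain bottle, 42 x 42 x 104 mm, origin at the centre of its underside.
- stain_blue: Dark blue stain bottle, 42 x 42 x 104 mm, origin at the centre of its underside.
- stain_white: White-capped clear stain bottle, 42 x 42 x 104 mm, origin at the centre of its underside.
- coplin_jar: Purple staining jar with white lid, 50 x 60 x 106 mm, origin at the centre of its underside.
- reagent_carton: White and red carton, 26 x 36 x 86 mm, standing, origin at the centre of its underside.

How it is judged (in metres and radians):
On the way, in this order (a step that is already met when the one before it is completed fails the run):
1. the empty hook stands over the red mark and the carousel is at rest, before the rack is moved (y of empty_hook in the frame of stand between -0.015 and 0.015 m and x of empty_hook in the frame of stand below -0.07 m and velocity of joint carousel between -0.1 and 0.1 rad/s and distance of slide_rack from where it was at the start of the episode below 0.03 m), for 0.2 s.
2. the rack hangs on the empty hook at the red mark (y of empty_hook in the frame of stand between -0.015 and 0.015 m and x of empty_hook in the frame of stand below -0.07 m and y of rack_eye in the frame of empty_hook between -0.01 and 0.01 m and z of rack_eye in the frame of empty_hook between -0.007 and 0.007 m and x of rack_eye in the frame of empty_hook between -0.02 and 0.03 m and angle between slide_rack's own z axis and vertical below 0.25 rad and contact force between slide_rack and carousel above 0.3 N), for 0.2 s.
At the end, for the whole second after the job is handed in: Empty hook over the red mark (15 mm sideways); rack hanging freely on it by its window (apex within 10 mm sideways, 7 mm in height, 20 mm outwards or 30 mm inwards of the seat), upright within 0.25 rad, blue edge outwards within 0.4 rad, all at rest (all of step 2 and x of blue_edge in the frame of empty_hook below 0.005 m and angle between the x axis of slide_rack and the x axis of empty_hook, either way round below 0.4 rad and linear speed of slide_rack below 0.04 m/s and velocity of joint carousel between -0.1 and 0.1 rad/s); the robot touches nothing.
It fails at once if the spray bottle is shifted more than 30 mm or tipped (distance of spray_bottle from where it was at the start of the episode above 0.03 m or angle between spray_bottle's own z axis and vertical above 0.35 rad).
It fails at once if a stain bottle is shifted more than 30 mm or tipped (distance of any of stain_red, stain_blue, stain_white from where it was at the start of the episode above 0.03 m or angle between any of stain_red, stain_blue, stain_white's own z axis and vertical above 0.35 rad).
It fails at once if the staining jar is shifted more than 30 mm or tipped (distance of coplin_jar from where it was at the start of the episode above 0.03 m or angle between coplin_jar's own z axis and vertical above 0.35 rad).
It fails at once if the carton is shifted more than 30 mm or tipped (distance of reagent_carton from where it was at the start of the episode above 0.03 m or angle between reagent_carton's own z axis and vertical above 0.35 rad).
It fails at once if the rack is tipped over (angle between slide_rack's own z axis and vertical above 0.6 rad).
It also fails if it takes over 72 s, if anything falls off the work surface, if the arm or the gripper's body presses on something with over 40 N, if the wrist force passes 120 N, or if a joint passes its speed limit or range.

## Robot

A 6-joint arm with a two-finger parallel gripper is mounted at the origin on a cart in front of the work surface, level with it; the furniture and walls round the work are solid. World frame = base frame: x ahead of the robot, y to its left, z up, the work surface at z = 0. Lengths are in mm, angles in rad, forces in N, time in s.
With the tool pointing down it reaches from about 275 to 1000 mm from the base axis. Payload 8.4 kg.
Tool frame: the origin (TCP) lies midway between the tips of the shut fingers; the grasp point (between the pads) lies 19 mm behind it; y points along the fingers, z is the direction in which the jaws open and shut, and the axes are right-handed (so a half turn about y gives the same grasp; the last joint's range is limited). The gripper opens to 85 mm and grips with 20 to 120 N. Pads are 22 mm wide; open, the fingers measure 114 mm over their backs; the gripper's body (76 mm by 85 mm) begins 54 mm behind the grasp point. The pads swing forward as they close: fully open they stand 13 mm farther back than shut.
Start: joints at [1.336, 0.353, 1.633, -0, 1.155, -0.002], TCP at [144.188, 608.143, 231.281] pointing down, gripper open.
Joint ranges: [-2.63, 2.63], [-0.92, 2.1], [0.06, 2.66], [-1.3, 4.44], [0, 2.69], [-3.02, 3.02]. Speed limits (rad/s): [2.22, 2.22, 2.79, 3.14, 3.14, 3.14].

## Interface

Orientations are given as [roll, pitch, yaw] about the fixed x, y, z axes, in that order (R = Rz(yaw) Ry(pitch) Rx(roll)).
In Python, from rig import r, imaging gives the robot as it stands. The module is installed in compiled form; this text tells all that it offers.
- The arm moves only by the tool send_rows, never from a script. Its argument "series" is a list of rows, each a list of 6 numbers: the shift along the tool's x, y, z in m, then the turn, a rotation vector about the tool's x, y, z in degrees. In form: [[dx, dy, dz, ax, ay, az], ...]. A call has 1 to 8 rows; each row shifts and turns the commanded pose from where the row before left it, along the tool's axes as they then stand; what a row does not reach is not made up. A row lasts 1/10 s, in which the tool goes at most 50 mm and 8.59 degrees, less where a joint would pass 70% of its speed; a pose out of reach is approached as far as the arm can. A call is refused whole if a number of a shift passes 0.05 or a number of a turn 8.59, either way. A call with a gripper value outside its range is refused whole. "gripper" is the opening, from 0 (shut) to 1 (fully open), set as the call begins (left out, the last holds). The fingers move at their own pace and stop on an object; "squeeze" is the grip in N (left out, the last holds). Time passes only in rows, so rows that do not move let the fingers close. It gives the time, the measured TCP pose, the force and the opening at its end, in the units of the state.
- r.sense(): the state, without advancing time (a new reading comes with each control period).
- imaging.grab_frame(name): name is "scene" or "top" or "wrist"; returns a dict with "frame" (420x560x3 uint8, red, green, blue), "depth" (420x560 float32, mm along the optical axis (not along the pixel's ray), 0 where there is no reading), "intrinsics" (3x3 intrinsics, pixels), "origin" and "rotation" of the camera in the world. Camera axes: x right, y down, z forward; pixel columns grow to the right and rows downward; lengths in mm; the calibration is good to about 2 mm. A picture is of the moment at which its call begins.
- r.sign_off(): hands the job in, once; it reports no verdict.
The state is a dict: "clock": time; "qpos": joint angles; "qvel": joint speeds; "joint_efforts": joint torques, N m; "eef_pos": TCP position; "tcp_rot": TCP orientation; "contact_force": force on the tool from outside, world axes, zero at the start; "wrist_torque": the same for the moment, N m; "opening": opening from 0.0 (shut) to 1.0 (fully open).
Only numpy, scipy, OpenCV 4.12 (cv2) and the standard library are available. Lean on these libraries where they do the work, as an engineer would, in place of code of your own. Each camera call takes 0.05 s, during which the arm holds its last target.

## Working session

There is one attempt and no reset: what is moved stays moved. The work goes in short steps, Python scripts to look and compute and a tool call to move; the robot and the scene stay as the last step left them, time stands still between calls to the robot, and variables do not carry over. Pictures are saved under pics/ and viewed, and the job is handed in when it is done.

Besides the shell and the picture viewer there is one more tool, called after "Call:" as a command line: name --pt "numbers of a row" for each row, then --argument value for the rest. send_rows: Moves the arm, as the interface text tells. Its arguments: {"type":"object","properties":{"series":{"type":"array","items":{"type":"array","items":{"type":"number"}}},"gripper":{"type":"number"},"squeeze":{"type":"number"}},"required":["series"]}

```bash
mkdir -p pics; ls
python3 - <<'E'
from rig import r, imaging
import cv2, numpy as np, pickle
print(r.sense())
for n in ["scene","top","wrist"]:
    d=imaging.grab_frame(n)
    cv2.imwrite(f"pics/{n}0.png",d["frame"][:,:,::-1])
    pickle.dump(d,open(f"{n}0.pkl","wb"))
    print(n,d["intrinsics"].tolist(),d["origin"],np.round(d["rotation"],4).tolist())
E
```

```text
pics
{'clock': 0.0, 'qpos': array([ 1.33565126e+00,  3.53649307e-01,  1.63415451e+00, -1.46998865e-05,
        1.15518949e+00, -2.41517707e-03]), 'qvel': array([ 1.14092699e-03,  1.04289214e-03, -9.91285032e-05, -1.04866880e-03,
       -1.00203383e-03, -1.21032875e-03]), 'joint_efforts': array([-5.13411269e-04, -6.05244684e+01, -3.42069697e+01, -7.66522317e-05,
        9.20607214e-03, -2.70079681e-05]), 'eef_pos': array([144.04742547, 607.67552326, 230.55223589]), 'tcp_rot': array([-1.57219702e+00, -1.00573019e-05, -2.32723937e-01]), 'contact_force': array([-0.28931186, -0.29964997,  0.02985235]), 'wrist_torque': array([-0.04068181, -0.03048277,  0.02390682]), 'opening': 0.99829152254073}
scene [[392.40165078900895, 0.0, 275.7864550498911], [0.0, 392.40165078900895, 205.9131552045378], [0.0, 0.0, 1.0]] [ -24.58063016 -810.78091237  589.33956975] [-2.0116, -0.0112, -0.5664]
top [[477.9648149935737, 0.0, 275.4577022159375], [0.0, 477.9648149935737, 209.83427719260135], [0.0, 0.0, 1.0]] [ 359.77182524   30.56234852 1583.17128829] [-3.0455, -0.0112, -1.6004]
wrist [[327.8989446129241, 0.0, 273.25784254055526], [0.0, 327.8989446129241, 209.42744743152693], [0.0, 0.0, 1.0]] [ 61.60003145 627.59567807 373.14999621] [2.8093, 0.003, 1.3382]
```

View pics/scene0.png

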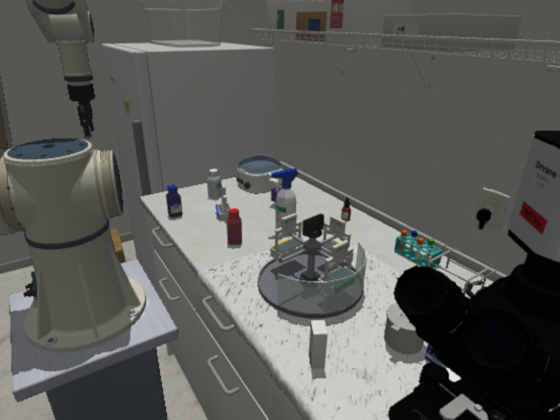

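View pics/top0.png

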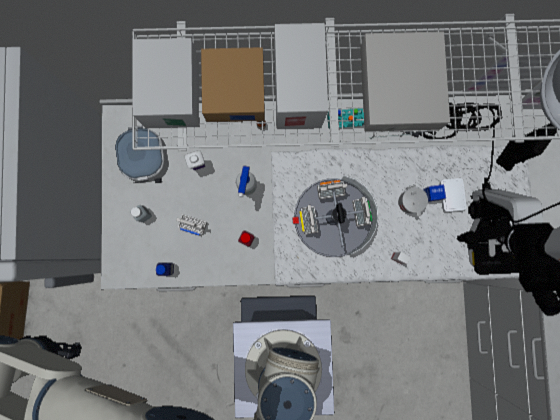

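View pics/wrist0.png

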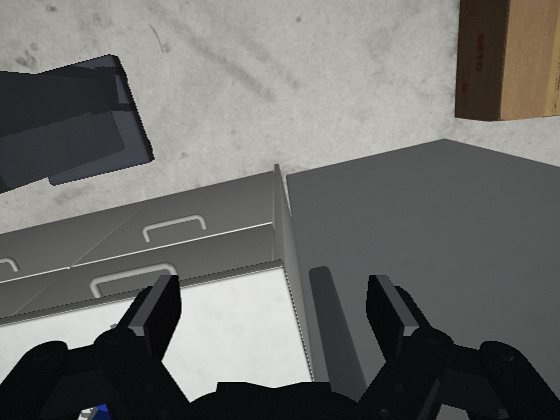

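```bash
cat > h.py <<'E'
import numpy as np, cv2, pickle
from scipy.spatial.transform import Rotation as Ro
def cloud(d):
    K=d["intrinsics"];D=d["depth"].astype(float)
    v,u=np.mgrid[0:D.shape[0],0:D.shape[1]]
    P=np.stack([(u-K[0,2])/K[0,0]*D,(v-K[1,2])/K[1,1]*D,D],-1)
    W=P@Ro.from_euler('xyz',d["rotation"]).as_matrix().T+np.array(d["origin"])
    W[D==0]=np.nan
    return W
def proj(d,p):
    K=d["intrinsics"];q=Ro.from_euler('xyz',d["rotation"]).as_matrix().T@(np.array(p,float)-np.array(d["origin"]))
    return (K@q)[:2]/q[2]
def crop(d,u0,u1,v0,v1,s,fn):
    im=d["frame"][v0:v1,u0:u1,::-1]
    cv2.imwrite(fn,cv2.resize(im,None,fx=s,fy=s,interpolation=cv2.INTER_CUBIC))
E
python3 - <<'E'
from h import *
d=pickle.load(open("top0.pkl","rb"))
W=cloud(d)
for n,(u,v) in dict(knob=(340,214),mark=(296,220),rack=(193,225),spray=(245,180),red=(246,238),blue=(165,269),white=(138,213),jar=(195,160),carton=(398,257),base=(285,400),bench=(230,220)).items(): print(n,np.round(W[v,u]))
crop(d,285,395,165,265,7,"pics/c1.png")
crop(d,165,265,190,260,8,"pics/c2.png")
d=pickle.load(open("scene0.pkl","rb"))
crop(d,200,380,150,320,4,"pics/c3.png")
E
```

```text
knob [ 476. -179.  183.]
mark [475. -58.  14.]
rack [462. 267. 101.]
spray [585.  98. 186.]
red [417. 104.  99.]
blue [329. 355.  96.]
white [504. 437. 100.]
jar [666. 258. 101.]
carton [ 344. -370.   83.]
base [ 10.   4. 381.]
bench [482. 160.  -2.]
```

View pics/c1.png

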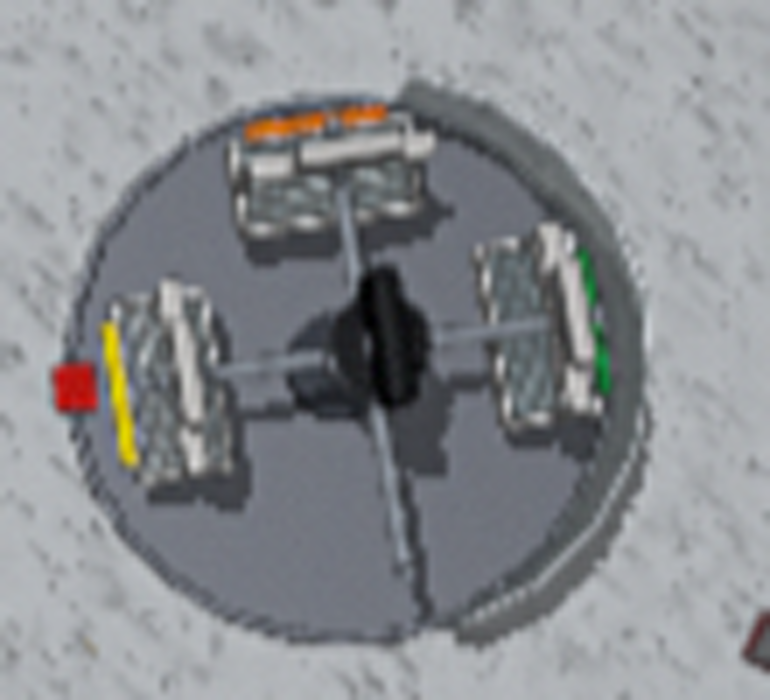

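View pics/c2.png

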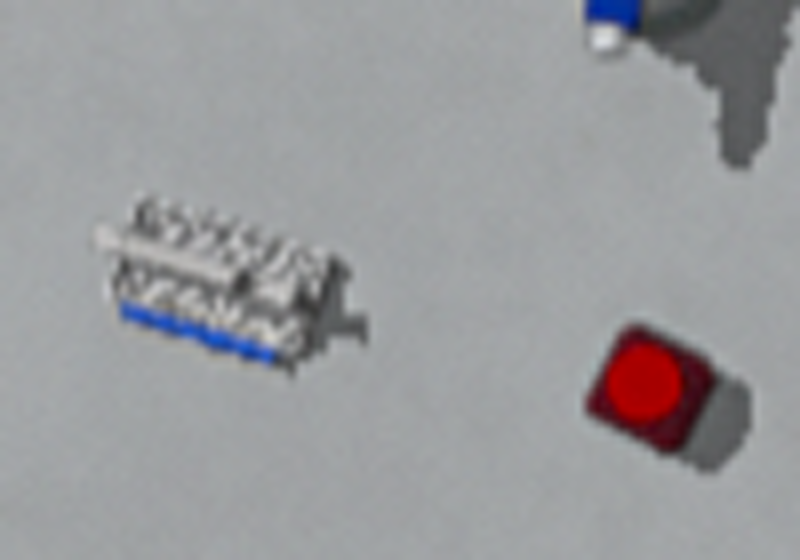

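View pics/c3.png

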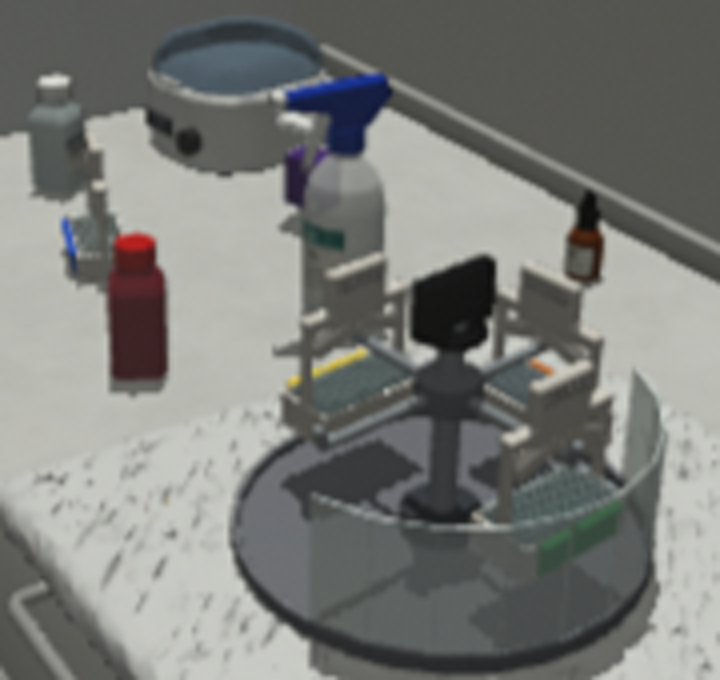

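```bash
cat >> h.py <<'E'
def pix(d,u,v,z):
    K=d["intrinsics"];R=Ro.from_euler('xyz',d["rotation"]).as_matrix()
    q=R@np.array([(u-K[0,2])/K[0,0],(v-K[1,2])/K[1,1],1]); o=np.array(d["origin"])
    return (o+q*(z-o[2])/q[2])
E
python3 - <<'E'
from h import *
d=pickle.load(open("top0.pkl","rb"))
W=cloud(d)
print("bench z",np.nanmedian(W[200:240,205:235,2]))
# tray rim: points z 10..18 around
X=W.reshape(-1,3)
m=(np.hypot(X[:,0]-476,X[:,1]+170)<145)&(X[:,2]>8)&(X[:,2]<20)
P=X[m]; 
from scipy.optimize import least_squares
f=np.degrees(np.arctan2(P[:,1]+170,P[:,0]-476)); rr=np.hypot(P[:,0]-476,P[:,1]+170)
P2=P[rr>105]; print(len(P2))
s=least_squares(lambda p:np.hypot(P2[:,0]-p[0],P2[:,1]-p[1])-p[2],[476,-170,128],loss='soft_l1').x; print("rim",s)
for u,v,z,n in [(65,367,14,'L'),(645,340,14,'R'),(355,95,14,'T'),(355,640,14,'B'),(76,388,14,'mark'),(402,568,119,'tip'),(388,336,185,'knob'),(378,270,185,'k1'),(398,400,185,'k2')]:
    print(n,np.round(pix(d,285+u/7,165+v/7,z),1))
m=(np.hypot(X[:,0]-476,X[:,1]+178)<40)&(X[:,2]>165); K=X[m]
c,sz,a=cv2.minAreaRect(K[:,:2].astype(np.float32)); print("knob",c,sz,a,np.median(K[:,2]))
m=(np.hypot(X[:,0]-462,X[:,1]-265)<60)&(X[:,2]>80); K=X[m]; print(np.round(K,1))
c,sz,a=cv2.minAreaRect(K[:,:2].astype(np.float32)); print("tab",c,sz,a)
m=(np.hypot(X[:,0]-462,X[:,1]-265)<70)&(X[:,2]>12)&(X[:,2]<40); K=X[m]
c,sz,a=cv2.minAreaRect(K[:,:2].astype(np.float32)); print("basket",c,sz,a)
for u,v,z,n in [(122,312,26,'b1'),(278,358,26,'b2')]:
    print(n,np.round(pix(d,165+u/8,190+v/8,z),1))
E
```

```text
bench z -4.799951414291172
486
rim [ 482.81756273 -178.04129245  124.25365487]
L [483.5 -52.8  14. ]
R [ 488.5 -327.    14. ]
T [ 609.1 -194.8   14. ]
B [ 351.7 -184.1   14. ]
mark [473.5 -57.6  14. ]
tip [ 382.9 -191.6  119. ]
knob [ 479.2 -179.9  185. ]
k1 [ 507.2 -176.8  185. ]
k2 [ 452.2 -182.9  185. ]
knob (482.50994873046875, -180.912841796875) (60.35322952270508, 14.670658111572266) 6.486721515655518 182.7681627162449
[[483.4 318.7  86.9]
 [483.4 315.6  86.3]
 [483.7 313.4  81.5]
 [480.9 301.4 112.9]
 [481.4 299.5 106.2]
 [481.7 297.5 100.5]
 [480.3 313.1  83.6]
 [480.2 309.8  84.5]
 [478.5 303.1 103.7]
 [478.  299.  109.2]
 [478.1 296.4 106.6]
 [478.2 293.6 105.2]
 [478.6 291.7  98.5]
 [478.1 287.7 103.7]
 [478.2 285.1 100.9]
 [475.4 303.1 103.7]
 [475.5 300.3 102.2]
 [475.4 297.3 101.8]
 [475.2 293.9 103.6]
 [475.5 291.7  98.3]
 [475.  287.8 103.4]
 [474.6 283.9 107.6]
 [474.8 281.4 104.3]
 [474.8 278.7 102.4]
 [475.1 276.3  98. ]
 [472.4 300.5 101.4]
 [472.3 297.4 101.5]
 [472.  293.8 104.2]
 [472.2 291.2 101.4]
 [472.2 288.4 100. ]
 [471.4 283.8 108.6]
 [471.5 281.1 106.6]
[... 159 characters left out ...]
.1 106.3]
 [468.3 275.1 105.7]
 [468.2 272.  105.8]
 [468.5 269.7 100.8]
 [468.  265.8 105.9]
 [467.9 262.6 106.6]
 [469.2 262.5  87.2]
 [465.3 278.2 105.7]
 [465.4 275.7 102.5]
 [465.3 272.5 102.7]
 [464.9 268.8 106.8]
 [465.  266.1 104. ]
 [465.4 264.   98.3]
 [466.3 263.   84.3]
 [462.5 270.4  96.9]
 [462.2 266.7 100.8]
 [462.  263.5 101.8]
 [462.8 262.4  88.4]
 [463.3 260.6  80.2]
 [462.9 250.8  83. ]
 [459.8 247.9  81.1]
 [456.4 250.4  85.7]]
tab (472.15472412109375, 283.1157531738281) (74.5782699584961, 10.350104331970215) 71.78961944580078
basket (469.2312927246094, 284.3653564453125) (84.0125732421875, 49.76335525512695) 71.02381134033203
b1 [455.5 320.2  26. ]
b2 [435.  257.1  26. ]
```

Call:
send_rows --pt "0 0 0 0 -6.58 0" --pt "0 0 0 0 -6.58 0" --pt "0 0 0 0 -6.58 0" --pt "0.0145 0 -0.03 0 0 0" --pt "0.0145 0 -0.045 0 0 0" --pt "0.0145 0 -0.048 0 0 0" --pt "0.0145 0 -0.048 0 0 0" --pt "0.0145 0 -0.048 0 0 0" --gripper 0.7 --squeeze 40

```text
clock: 0.95
eef_pos: [240.7, 397.1, 231.0]
tcp_rot: [-1.571, 0.0, 0.112]
contact_force: [0.5, -1.0, 0.6]
opening: 0.705
```

Call:
send_rows --pt "0.0134 0 -0.046 0 0 0" --pt "0.0134 0 -0.046 0 0 0" --pt "0.0134 0 -0.046 0 0 0" --pt "0.0134 0 -0.046 0 0 0" --pt "0.0134 0 -0.046 0 0 0" --pt "0.0134 0 -0.046 0 0 0" --pt "0.0134 0 -0.046 0 0 0" --pt "0.0134 0 -0.046 0 0 0"

```text
clock: 1.75
eef_pos: [388.3, 43.3, 231.5]
tcp_rot: [-1.571, -0.001, 0.112]
contact_force: [0.3, 0.4, -0.6]
opening: 0.698
```

Call:
send_rows --pt "0.0134 0 -0.046 0 0 0" --pt "0.0134 0 -0.046 0 0 0" --pt "0.0134 0 -0.046 0 0 0" --pt "0.0134 0 -0.046 0 0 0" --pt "0.0134 0 -0.03 0 0 0" --pt "0 0 -0.01 0 0 0" --pt "0 0 0 0 0 0"

```text
clock: 2.45
eef_pos: [479.3, -170.8, 230.8]
tcp_rot: [-1.57, 0.001, 0.11]
contact_force: [-0.4, 0.3, -0.8]
opening: 0.704
```

Run:
```python
from rig import r, imaging
from h import *
s=r.sense();print(s["qpos"],s["eef_pos"],s["tcp_rot"])
for n in ["wrist"]:
    d=imaging.grab_frame(n); pickle.dump(d,open(n+"1.pkl","wb"));cv2.imwrite(f"pics/{n}1.png",d["frame"][:,:,::-1])
    print(d["origin"],d["rotation"])
```

```text
[-3.45226652e-01  1.72970952e-01  1.87775215e+00 -3.67048189e-05
  1.09190983e+00 -2.02586030e+00] [ 479.34710898 -170.80468813  230.80635372] [-1.57036835e+00  9.48724380e-04  1.09854450e-01]
[ 395.173914   -179.94178379  373.40872837] [2.81072194e+00 8.02255812e-04 1.68082457e+00]
```

View pics/wrist1.png

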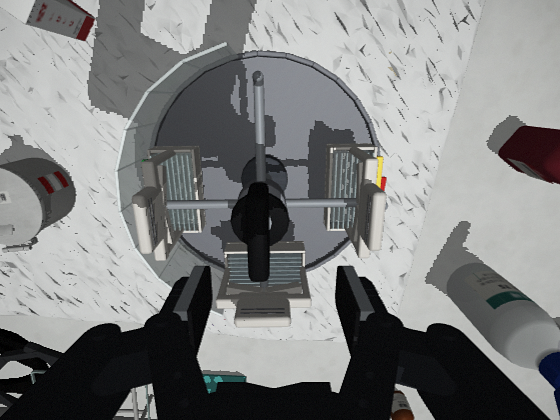

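Run:
```python
from h import *
d=pickle.load(open("wrist1.pkl","rb"))
crop(d,180,400,40,330,2.06,"pics/c4.png")
W=cloud(d);X=W.reshape(-1,3)
m=(np.hypot(X[:,0]-480,X[:,1]+180)<40)&(X[:,2]>172)&(X[:,2]<195); K=X[m]
c,sz,a=cv2.minAreaRect(K[:,:2].astype(np.float32)); print("knob",c,sz,a,np.median(K[:,2]),len(K))
for u,v,z in [(258,76,119),(384,184,14),(257,187,185),(259,278,185)]: print(np.round(pix(d,u,v,z),1), np.round(W[v,u],1))
print(proj(d,[481,-180,185]))
```

```text
knob (481.6912536621094, -180.700927734375) (59.06721115112305, 14.04289722442627) 7.109644889831543 184.20674704989898 1951
[ 382.3 -192.6  119. ] [ 382.3 -192.6  118.6]
[474.  -45.8  14. ] [473.5 -46.7  16.4]
[ 446.6 -184.1  185. ] [ 453.  -184.6  161.5]
[ 507.7 -177.1  185. ] [ 508.5 -177.   183.7]
[258.39871266 240.42268922]
```

View pics/c4.png

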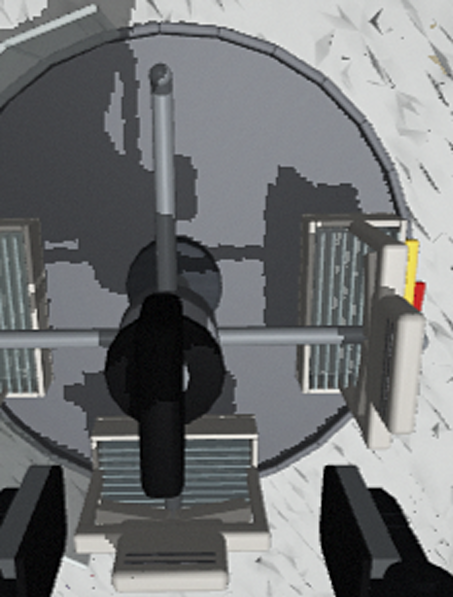

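Call:
send_rows --pt "0.0013 0 -0.0101 0 -0.7 0" --pt "0 0.015 0 0 0 0" --pt "0 0.02 0 0 0 0" --pt "0 0.02 0 0 0 0" --pt "0 0.017 0 0 0 0" --pt "0 0 0 0 0 0" --pt "0 0 0 0 0 0"

```text
clock: 3.2
eef_pos: [482.0, -179.3, 159.7]
tcp_rot: [-1.571, 0.0, 0.125]
contact_force: [-0.6, -0.1, 0.6]
opening: 0.7
```

Call:
send_rows --pt "0 0 0 0 0 0" --pt "0 0 0 0 0 0" --pt "0 0 0 0 0 0" --pt "0 0 0 0 0 0" --pt "0 0 0 0 0 0" --pt "0 0 0 0 0 0" --pt "0 0 0 0 0 0" --gripper 0 --squeeze 50

```text
clock: 3.9
eef_pos: [482.6, -180.7, 160.2]
tcp_rot: [-1.573, -0.001, 0.124]
contact_force: [-1.4, -4.0, 5.5]
opening: 0.151
```

Call:
send_rows --pt "0 0 0 0 3 0" --pt "0 0 0 0 5.8 0" --pt "0 0 0 0 5.8 0" --pt "0 0 0 0 5.8 0" --pt "0 0 0 0 5.8 0" --pt "0 0 0 0 5.8 0" --pt "0 0 0 0 5.8 0" --pt "0 0 0 0 5.8 0"

```text
clock: 4.7
eef_pos: [482.7, -180.3, 160.2]
tcp_rot: [-1.571, -0.002, -0.641]
contact_force: [-0.9, -1.5, 6.2]
opening: 0.156
```

Call:
send_rows --pt "0 0 0 0 5.8 0" --pt "0 0 0 0 5.8 0" --pt "0 0 0 0 5.8 0" --pt "0 0 0 0 5.8 0" --pt "0 0 0 0 5.8 0" --pt "0 0 0 0 5.8 0" --pt "0 0 0 0 5.8 0" --pt "0 0 0 0 5.8 0"

```text
clock: 5.5
eef_pos: [483.1, -180.1, 160.2]
tcp_rot: [-1.568, -0.001, -1.451]
contact_force: [0.7, -0.3, 4.3]
opening: 0.151
```

Call:
send_rows --pt "0 0 0 0 3.3 0" --pt "0 0 0 0 0 0" --pt "0 0 0 0 0 0"

```text
clock: 5.8
eef_pos: [483.1, -180.0, 160.2]
tcp_rot: [-1.568, -0.001, -1.503]
contact_force: [0.4, 0.1, 5.6]
opening: 0.15
```

Run:
```python
from rig import r, imaging
from h import *
for n in ["wrist","top"]:
    d=imaging.grab_frame(n); pickle.dump(d,open(n+"2.pkl","wb"))
    if n=="top": crop(d,275,405,155,275,5,"pics/top2.png")
    else: cv2.imwrite(f"pics/{n}2.png",d["frame"][:,:,::-1])
s=r.sense();print(s["qpos"],s["eef_pos"],s["tcp_rot"],s["contact_force"])
```

```text
[-3.59910583e-01  2.67600247e-01  1.93450785e+00  4.75074341e-04
  9.36966196e-01 -4.27872982e-01] [ 483.11811729 -180.05486707  160.21912428] [-1.56834591e+00 -6.96004913e-04 -1.50311565e+00] [ 1.62868983 -0.17736389  6.70109222]
```

View pics/wrist2.png

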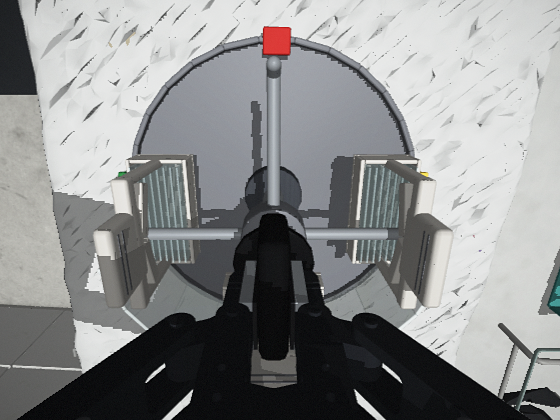

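View pics/top2.png

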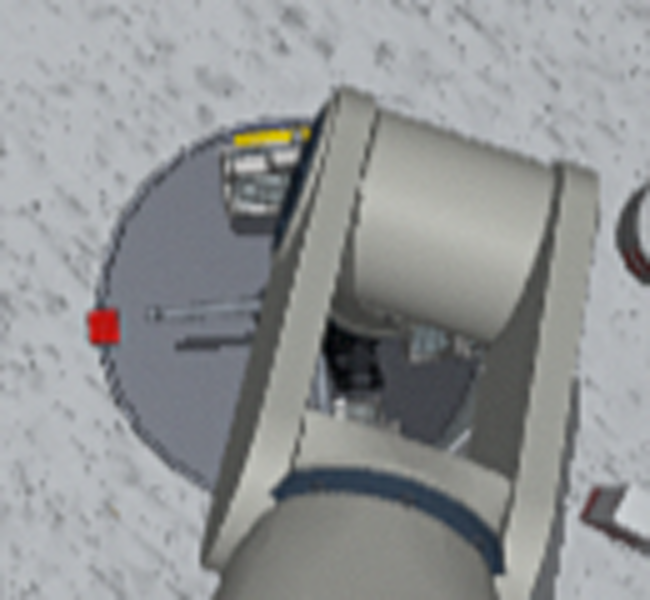

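Run:
```python
from h import *
d=pickle.load(open("wrist2.pkl","rb"))
a=np.array([482.3,-180.4])
for n,u,v,z in [("tip",273.5,66,117),("barouter",273.5,80,109),("barinner",274,195,109),("mark",277,41,20)]:
    p=pix(d,u,v,z);q=p[:2]-a;print(n,np.round(p,1),np.linalg.norm(q),np.degrees(np.arctan2(q[1],q[0])))
print(np.round(cloud(d)[41,277],1),np.round(cloud(d)[66,273],1))
```

```text
tip [476.1 -81.2 117. ] 99.39510190459268 93.57472949688187
barouter [476.6 -87.6 109. ] 92.93608011624947 93.54591754433727
barinner [ 481.3 -153.4  109. ] 26.991578726643883 92.0373506434099
mark [477.2 -55.8  20. ] 124.67038286115235 92.3353202035466
[477.2 -55.4  17. ] [475.9 -81.4 119.1]
```

Call:
send_rows --pt "0 0 0 0 0 0" --pt "0 0 0 0 0 0" --pt "0 0 0 0 0 0" --pt "0 -0.01 0 0 0 0" --pt "0 -0.03 0 0 0 0" --pt "0 -0.03 0 0 0 0" --pt "0 -0.02 0 0 0 0" --pt "0 0 0 0 0 0" --gripper 0.5

```text
clock: 6.7
eef_pos: [483.6, -180.4, 252.8]
tcp_rot: [-1.566, -0.002, -1.504]
contact_force: [-0.5, 0.4, -0.5]
opening: 0.502
```

Call:
send_rows --pt "0 0 0 0 7.35 0" --pt "0 0 0 0 7.35 0" --pt "0 0 0 0 7.35 0" --pt "-0.03 0 -0.011 0 0 0" --pt "-0.045 0 -0.016 0 0 0" --pt "-0.045 0 -0.016 0 0 0" --pt "-0.045 0 -0.016 0 0 0" --pt "-0.045 0 -0.016 0 0 0"

```text
clock: 7.5
eef_pos: [475.7, 44.8, 248.8]
tcp_rot: [-1.571, -0.0, -1.89]
contact_force: [1.7, -0.1, -0.6]
opening: 0.498
```

Call:
send_rows --pt "-0.045 0 -0.016 0 0 0" --pt "-0.045 0 -0.016 0 0 0" --pt "-0.045 0 -0.016 0 0 0" --pt "-0.045 0 -0.016 0 0 0" --pt "-0.03 0 -0.01 0 0 0" --pt "-0.015 0 -0.005 0 0 0" --pt "0 0 0 0 0 0"

```text
clock: 8.2
eef_pos: [471.5, 282.8, 248.6]
tcp_rot: [-1.572, -0.001, -1.887]
contact_force: [0.5, 0.0, -0.2]
opening: 0.497
```

Run:
```python
from rig import r, imaging
from h import *
for n in ["wrist","top"]:
    d=imaging.grab_frame(n); pickle.dump(d,open(n+"3.pkl","wb"))
    if n=="top": crop(d,275,405,155,275,5,"pics/top3.png")
    else: cv2.imwrite(f"pics/{n}3.png",d["frame"][:,:,::-1])
s=r.sense();print(s["qpos"],s["eef_pos"],s["tcp_rot"],s["contact_force"],s["clock"])
```

```text
[ 5.34423332e-01  2.18496098e-01  1.77739020e+00 -5.44976486e-04
  1.14716147e+00  8.52613989e-01] [471.62197332 280.68615384 248.74929343] [-1.57138001e+00 -1.42243391e-03 -1.88876218e+00] [ 0.0926521  -0.66547876 -0.49468189] 8.3
```

View pics/wrist3.png

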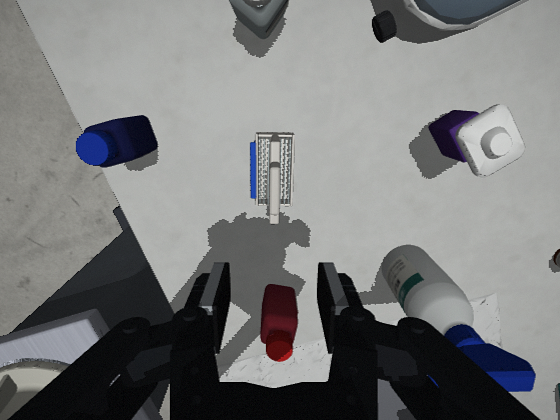

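View pics/top3.png

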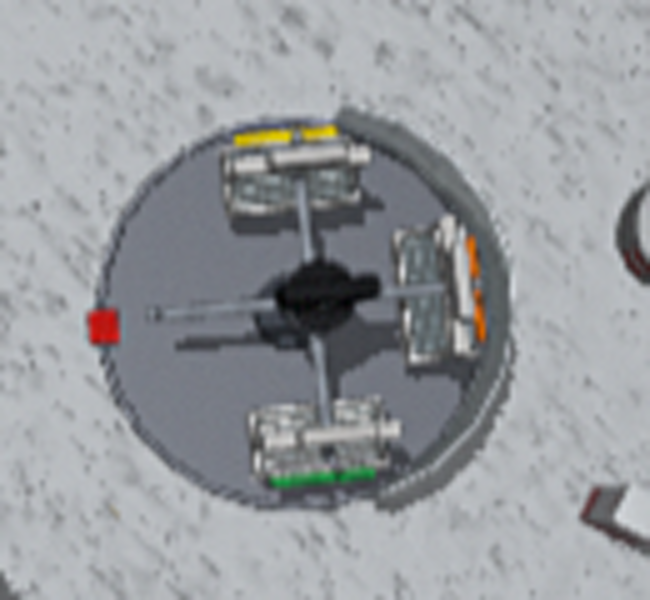

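Run:
```python
from h import *
d=pickle.load(open("wrist3.pkl","rb"))
print(d["origin"])
W=cloud(d);X=W.reshape(-1,3)
b=W[90:110,300:350].reshape(-1,3);print("bench z",np.nanmedian(b[:,2]))
for lo,hi in [(95,125),(100,118),(15,36)]:
    m=(np.hypot(X[:,0]-470,X[:,1]-283)<75)&(X[:,2]>lo)&(X[:,2]<hi); K=X[m]
    c,sz,a=cv2.minAreaRect(K[:,:2].astype(np.float32)); print(lo,c,sz,a,np.median(K[:,2]),len(K))
crop(d,235,310,120,235,5,"pics/c5.png")
d=pickle.load(open("top3.pkl","rb"))
p=pix(d,275+155/5,155+314/5,119);m=pix(d,275+104/5,155+327/5,17);print(p,m)
```

```text
[497.697777   363.46550717 391.0676666 ]
bench z -4.342829343118865
95 (472.6867370605469, 285.04376220703125) (45.28416442871094, 10.18840503692627) 71.82752990722656 105.3672858931848 564
100 (472.70379638671875, 285.0408630371094) (45.28254318237305, 10.17416000366211) 71.74633026123047 105.41610198798861 537
15 (469.51556396484375, 285.47052001953125) (84.19137573242188, 50.10091018676758) 71.07391357421875 20.803286654811927 1346
[473.07637315 -83.17521917 119.        ] [473.36641806 -57.25556418  17.        ]
```

View pics/c5.png

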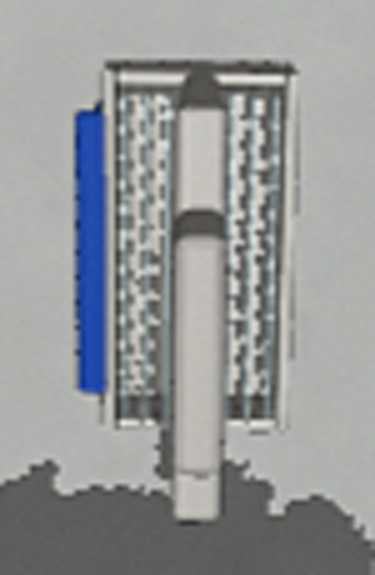

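Call:
send_rows --pt "-0.0044 0.02 -0.0003 0 0 0" --pt "0 0.04 0 0 0 0" --pt "0 0.04 0 0 0 0" --pt "0 0.03 0 0 0 0" --pt "0 0.02 0 0 0 0" --pt "0 0.01 0 0 0 0" --pt "0 0 0 0 0 0" --pt "0 0 0 0 0 0"

```text
clock: 9.1
eef_pos: [473.7, 285.4, 90.2]
tcp_rot: [-1.57, 0.001, -1.89]
contact_force: [-0.5, -0.2, 0.9]
opening: 0.502
```

Call:
send_rows --pt "0 0.013 0 0 0 0" --pt "0 0 0 0 0 0"

```text
clock: 9.3
eef_pos: [472.8, 285.5, 75.7]
tcp_rot: [-1.571, -0.0, -1.889]
contact_force: [-0.7, -0.1, 0.3]
opening: 0.498
```

Run:
```python
from rig import r, imaging
from h import *
d=imaging.grab_frame("wrist"); pickle.dump(d,open("wrist4.pkl","wb"))
cv2.imwrite("pics/wrist4.png",d["frame"][:,:,::-1])
print(r.sense()["eef_pos"])
```

```text
[472.79556988 285.62548029  76.04426704]
```

View pics/wrist4.png

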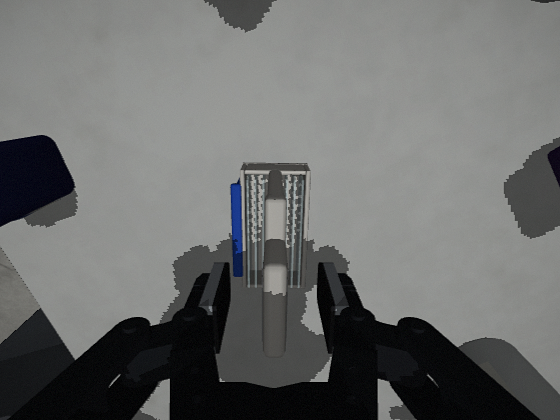

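Call:
send_rows --pt "0 0 0 0 0 0" --pt "0 0 0 0 0 0" --pt "0 0 0 0 0 0" --pt "0 0 0 0 0 0" --pt "0 0 0 0 0 0" --pt "0 0 0 0 0 0" --pt "0 0 0 0 0 0" --gripper 0 --squeeze 40

```text
clock: 10.05
eef_pos: [473.4, 286.1, 76.6]
tcp_rot: [-1.57, 0.001, -1.889]
contact_force: [-1.2, -0.4, 5.2]
opening: 0.109
```

Call:
send_rows --pt "0 -0.01 0 0 0 0" --pt "0 -0.02 0 0 0 0" --pt "0 -0.03 0 0 0 0" --pt "0 -0.03 0 0 0 0" --pt "0 -0.03 0 0 0 0" --pt "0 -0.02 0 0 0 0" --pt "0 0 0 0 0 0" --pt "0 0 0 0 0 0"

```text
clock: 10.85
eef_pos: [472.7, 285.6, 216.0]
tcp_rot: [-1.571, -0.0, -1.889]
contact_force: [-0.1, 0.7, -2.8]
opening: 0.11
```

Call:
send_rows --pt "0 -0.008 0 0 8.5 0" --pt "0 -0.008 0 0 8.5 0" --pt "0 -0.008 0 0 8.5 0" --pt "0 -0.008 0 0 8.5 0" --pt "0 -0.008 0 0 8.5 0" --pt "0 -0.008 0 0 8.5 0" --pt "0 -0.008 0 0 8.5 0" --pt "0 -0.008 0 0 8.5 0"

```text
clock: 11.65
eef_pos: [472.1, 285.3, 278.5]
tcp_rot: [-1.569, -0.003, -3.082]
contact_force: [-0.2, 0.4, -1.2]
opening: 0.114
```

Call:
send_rows --pt "0.001 0 0.015 0 0 0" --pt "0.002 0 0.03 0 0 0" --pt "0.0026 0 0.044 0 0 0" --pt "0.0026 0 0.044 0 0 0" --pt "0.0026 0 0.044 0 0 0" --pt "0.0026 0 0.044 0 0 0" --pt "0.0026 0 0.044 0 0 0" --pt "0.0015 0 0.03 0 0 0"

```text
clock: 12.45
eef_pos: [473.2, -12.7, 278.7]
tcp_rot: [-1.57, -0.003, -3.073]
contact_force: [0.6, 0.8, -1.7]
opening: 0.112
```

Call:
send_rows --pt "0.001 0 0.01 0 0 0" --pt "0 0 0 0 0 0" --pt "0 0 0 0 0 0"

```text
clock: 12.75
eef_pos: [474.0, -19.3, 279.6]
tcp_rot: [-1.571, -0.001, -3.075]
contact_force: [-0.0, 0.7, -1.6]
opening: 0.111
```

Run:
```python
from rig import r, imaging
from h import *
for n in ["wrist","scene"]:
    d=imaging.grab_frame(n); pickle.dump(d,open(n+"5.pkl","wb"))
    if n=="scene": crop(d,200,400,120,320,4/1.4,"pics/scene5.png")
    else: cv2.imwrite(f"pics/{n}5.png",d["frame"][:,:,::-1])
s=r.sense();print(s["qpos"],s["eef_pos"],s["tcp_rot"],s["contact_force"],s["clock"])
```

```text
[-4.28272978e-02  6.68188552e-02  1.88521339e+00  3.84920079e-04
  1.19023461e+00  1.46044994e+00] [474.38066513 -18.70490876 279.91915461] [-1.57122569e+00 -6.30774127e-04 -3.07421652e+00] [ 0.37104761 -0.3538486  -2.0280022 ] 12.85
```

View pics/wrist5.png

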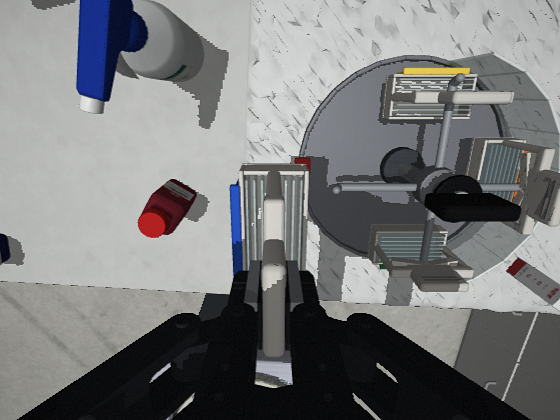

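View pics/scene5.png

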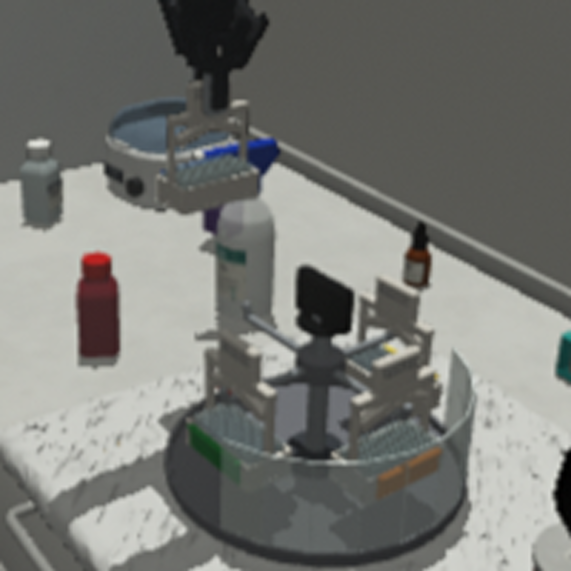

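Run:
```python
from h import *
d=pickle.load(open("wrist5.pkl","rb"))
W=cloud(d);X=W.reshape(-1,3)
for v,u in [(188,337),(188,338),(187,350),(188,370),(186,390),(162,302)]: print(u,v,np.round(W[v,u],1))
for u,v in [(337,188)]: print(np.round(pix(d,u,v,117),1))
print(np.round(pix(d,460,75,117),1))
# tab
t=W[205:240,262:286].reshape(-1,3); print("tabtop pts",np.nanpercentile(t[:,2],[5,50,95]))
for v in range(175,260,8): print(v,np.round(W[v,274],1),np.round(W[v,252],1))
m=(np.hypot(X[:,0]-474,X[:,1]+19)<70)&(X[:,2]>195)&(X[:,2]<240); K=X[m]
c,sz,a=cv2.minAreaRect(K[:,:2].astype(np.float32)); print("basket",c,sz,a,np.percentile(K[:,2],[5,50,95]))
s=pickle.load(open("scene5.pkl","rb"));Ws=cloud(s).reshape(-1,3)
m=(np.hypot(Ws[:,0]-474,Ws[:,1]+19)<70)&(Ws[:,2]>180)&(Ws[:,2]<250); print(np.percentile(Ws[m,2],[0,1,3,50]))
```

```text
337 188 [477.9 -80.5 117.7]
338 188 [478.4 -81.1 119.4]
350 187 [477.2 -95.4 108. ]
370 188 [ 478.  -114.7  109.8]
390 186 [ 480.9 -134.7  108. ]
302 162 [481.8 -54.8  17.3]
[477.7 -80.7 117. ]
[ 585.  -173.3  117. ]
tabtop pts [228.88992852 282.45608404 283.56063329]
175 [514.2 -17.  234.4] [505.2  -2.5 200.9]
183 [514.3 -17.  253.5] [499.7  -2.8 201.6]
191 [514.2 -16.9 268.4] [494.1  -3.1 201.9]
199 [514.2 -16.9 281.3] [488.2  -3.4 201.8]
207 [510.9 -17.1 282.7] [482.5  -3.7 202.4]
215 [507.1 -17.4 282.9] [476.2  -3.9 201.8]
223 [503.4 -17.6 283.2] [469.9  -4.2 201.4]
231 [499.1 -17.9 282.4] [464.3  -4.5 202.9]
239 [495.9 -18.1 284.3] [457.4  -4.7 201.7]
247 [495.2 -18.2 291.1] [450.6  -5.  201.1]
255 [495.1 -18.1 298.7] [444.2  -5.3 201.4]
basket (476.3852844238281, -16.259401321411133) (75.98574829101562, 50.12001419067383) 3.619032382965088 [201.31535539 222.13148223 229.18952233]
[197.60719929 198.46226972 200.26796096 220.82320657]
```

Call:
send_rows --pt "0 0.015 0.004 0 0 0" --pt "0 0.03 0.006 0 0 0" --pt "0 0.035 0.006 0 0 0" --pt "0 0.03 0.005 0 0 0" --pt "0 0.018 0 0 0 0" --pt "0 0.01 0 0 0 0" --pt "0 0 0 0 0 0" --pt "0 0 0 0 0 0"

```text
clock: 13.65
eef_pos: [476.6, -40.2, 142.9]
tcp_rot: [-1.571, 0.001, -3.075]
contact_force: [0.2, 0.8, -1.3]
opening: 0.109
```

Run:
```python
from rig import r, imaging
from h import *
for n in ["wrist","scene"]:
    d=imaging.grab_frame(n); pickle.dump(d,open(n+"6.pkl","wb"))
    if n=="scene": crop(d,230,340,160,280,5,"pics/scene6.png")
    else: cv2.imwrite(f"pics/{n}6.png",d["frame"][:,:,::-1])
s=r.sense();print(s["eef_pos"],s["tcp_rot"],s["contact_force"],s["clock"])
```

```text
[476.86002387 -40.43129889 143.39083941] [-1.57053102e+00  1.95984927e-03 -3.07547549e+00] [ 0.36780295 -0.5539958  -2.01227351] 13.75
```

View pics/wrist6.png

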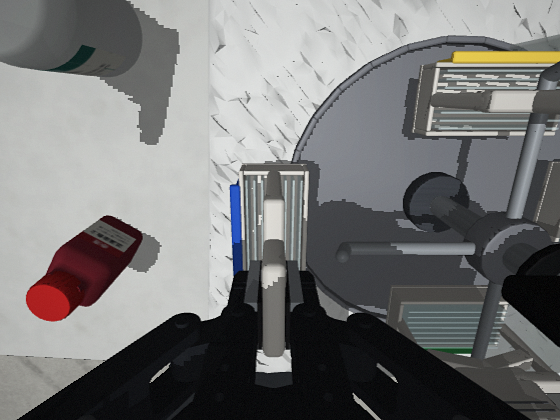

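View pics/scene6.png

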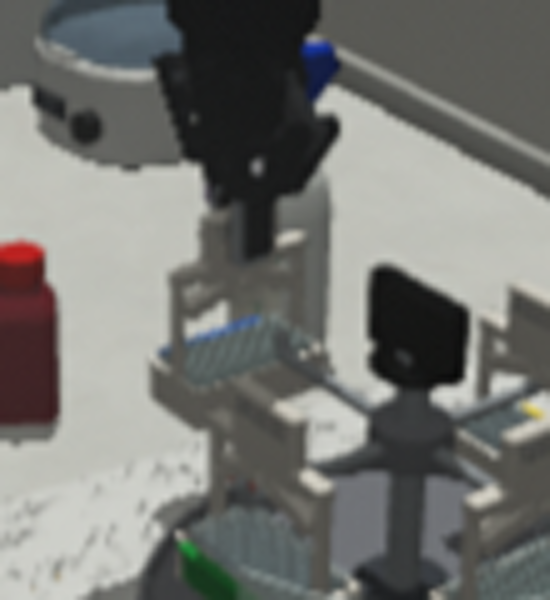

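Call:
send_rows --pt "0.0003 0 0.005 0 0 0" --pt "0.0003 0 0.01 0 0 0" --pt "0.0003 0 0.01 0 0 0" --pt "0.0003 0 0.01 0 0 0" --pt "0.0003 0 0.01 0 0 0" --pt "0.0003 0 0.008 0 0 0" --pt "0 0 0.0035 0 0 0" --pt "0 0 0 0 0 0"

```text
clock: 14.55
eef_pos: [477.8, -97.7, 142.2]
tcp_rot: [-1.571, -0.0, -3.077]
contact_force: [0.2, 0.3, -1.4]
opening: 0.113
```

Run:
```python
from rig import r, imaging
from h import *
for n in ["wrist","scene"]:
    d=imaging.grab_frame(n); pickle.dump(d,open(n+"7.pkl","wb"))
    if n=="scene": crop(d,230,340,160,280,5,"pics/scene7.png")
    else: cv2.imwrite(f"pics/{n}7.png",d["frame"][:,:,::-1])
s=r.sense();print(s["eef_pos"],s["tcp_rot"],s["contact_force"],s["clock"])
```

```text
[477.79599297 -97.12391784 142.21608872] [-1.57096391e+00 -1.47366467e-04 -3.07638918e+00] [-0.98354448  0.54514625 -1.88799934] 14.65
```

View pics/wrist7.png

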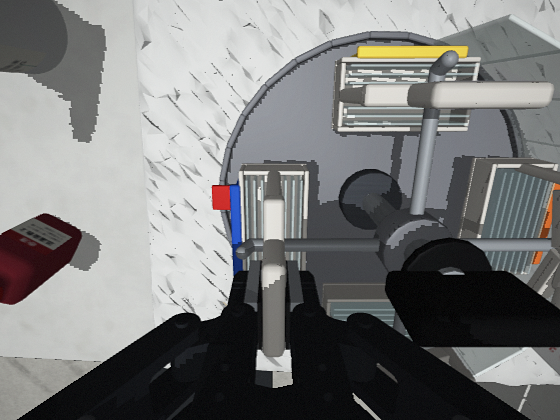

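View pics/scene7.png

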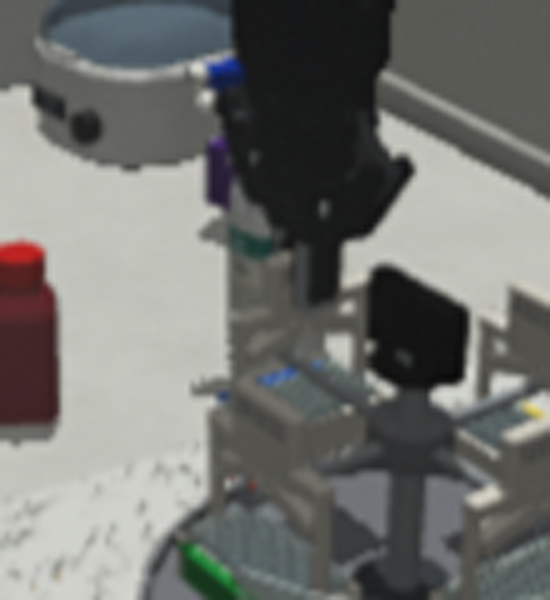

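Call:
send_rows --pt "0 0.005 0 0 0 0" --pt "0 0.006 0 0 0 0" --pt "0 0.003 0 0 0 0" --pt "0 0 0 0 0 0"

```text
clock: 15.05
eef_pos: [477.4, -96.9, 127.5]
tcp_rot: [-1.571, -0.001, -3.076]
contact_force: [-0.2, -0.1, -0.9]
opening: 0.112
```

Call:
send_rows --pt "0 0.002 0 0 0 0" --pt "0 0 0 0 0 0"

```text
clock: 15.25
eef_pos: [477.8, -97.1, 126.1]
tcp_rot: [-1.571, -0.0, -3.076]
contact_force: [0.1, -0.0, -1.7]
opening: 0.109
```

Call:
send_rows --pt "0 0.001 0 0 0 0" --pt "0 0 0 0 0 0"

```text
clock: 15.45
eef_pos: [478.2, -97.2, 125.7]
tcp_rot: [-1.571, 0.001, -3.076]
contact_force: [0.0, 0.3, 0.9]
opening: 0.109
```

Call:
send_rows --pt "0 0.001 0 0 0 0" --pt "0 0 0 0 0 0"

```text
clock: 15.65
eef_pos: [478.9, -97.2, 125.4]
tcp_rot: [-1.571, 0.002, -3.076]
contact_force: [-1.8, 2.5, 11.2]
opening: 0.107
```

Call:
send_rows --pt "0 0 0 0 0 0" --pt "0 0 0 0 0 0" --pt "0 0 0 0 0 0" --pt "0 0 0 0 0 0" --pt "0 0 0 0 0 0" --gripper 0.4

```text
clock: 16.15
eef_pos: [477.8, -97.2, 124.2]
tcp_rot: [-1.571, -0.0, -3.076]
contact_force: [0.5, 0.4, 0.7]
opening: 0.4
```

Run:
```python
from rig import r, imaging
from h import *
for n in ["wrist","scene"]:
    d=imaging.grab_frame(n); pickle.dump(d,open(n+"8.pkl","wb"))
    if n=="scene": crop(d,230,340,160,280,5,"pics/scene8.png")
    else: cv2.imwrite(f"pics/{n}8.png",d["frame"][:,:,::-1])
s=r.sense();print(s["eef_pos"],s["tcp_rot"],s["contact_force"],s["clock"])
```

```text
[477.81295799 -97.19614895 124.21491981] [-1.57083541e+00 -9.58515608e-05 -3.07618032e+00] [0.06583294 0.70066599 0.19980004] 16.25
```

View pics/wrist8.png

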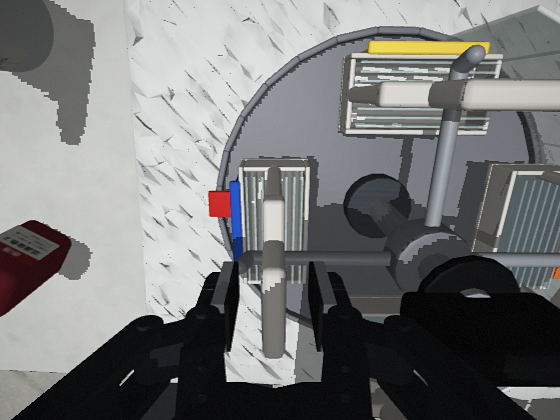

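View pics/scene8.png

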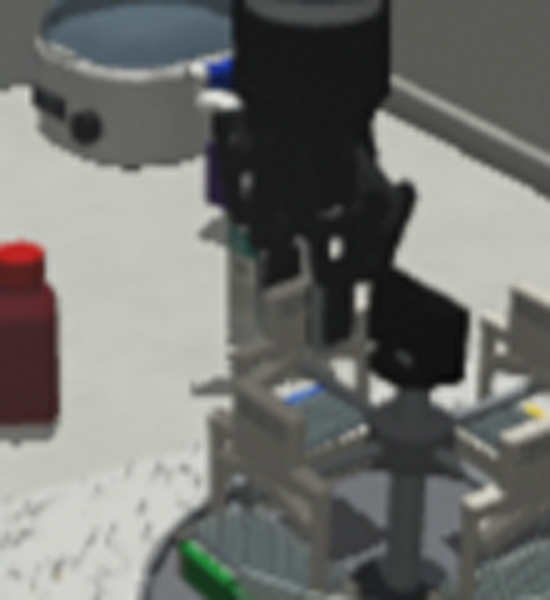

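Call:
send_rows --pt "0 -0.005 0 0 0 0" --pt "0 -0.01 0 0 0 0" --pt "0 -0.02 0 0 0 0" --pt "0 -0.03 0 0 0 0" --pt "0 -0.03 0 0 0 0" --pt "0 -0.03 0 0 0 0" --pt "0 -0.02 0 0 0 0" --pt "0 0 0 0 0 0"

```text
clock: 17.05
eef_pos: [479.6, -97.5, 273.1]
tcp_rot: [-1.569, 0.006, -3.076]
contact_force: [1.6, -0.4, -0.1]
opening: 0.398
```

Call:
send_rows --pt "0 0 -0.03 0 0 0" --pt "0 0 -0.04 0 0 0" --pt "0 0 -0.04 0 0 0" --pt "0 0 -0.04 0 0 0" --pt "0 0 -0.03 0 0 0" --pt "0 0 0 0 0 0" --pt "0 0 0 0 0 0" --pt "0 0 0 0 0 0"

```text
clock: 17.85
eef_pos: [465.9, 81.8, 269.0]
tcp_rot: [-1.57, -0.001, -3.076]
contact_force: [-0.3, -0.2, 0.3]
opening: 0.401
```

Run:
```python
from rig import r, imaging
from h import *
for n in ["wrist","scene","top"]:
    d=imaging.grab_frame(n); pickle.dump(d,open(n+"9.pkl","wb"))
    if n=="scene": crop(d,200,380,150,320,4,"pics/scene9.png")
    elif n=="top": crop(d,275,405,155,275,5,"pics/top9.png")
    else: cv2.imwrite(f"pics/{n}9.png",d["frame"][:,:,::-1])
s=r.sense();print(s["eef_pos"],s["contact_force"],s["clock"])
W=cloud(pickle.load(open("wrist9.pkl","rb"))); X=W.reshape(-1,3)
for lo,hi in [(146,165),(58,85)]:
    m=(np.hypot(X[:,0]-477,X[:,1]+96)<62)&(X[:,2]>lo)&(X[:,2]<hi); K=X[m]
    if len(K)>5: print(lo,cv2.minAreaRect(K[:,:2].astype(np.float32)),np.percentile(K[:,2],[5,50,95]),len(K))
```

```text
[466.08528979  81.51856905 269.1693278 ] [0.83357105 0.627932   0.53846038] 18.0
146 ((478.5506896972656, -123.74906921386719), (45.1514778137207, 64.92884063720703), 5.032719135284424) [147.38212763 153.77031699 156.21402394] 1061
58 ((479.0296325683594, -94.52629089355469), (84.36735534667969, 50.38554382324219), 3.732081651687622) [64.68046178 70.95878243 76.4427436 ] 3077
```

View pics/wrist9.png

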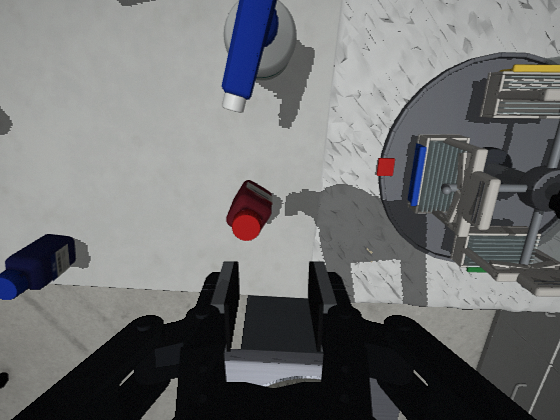

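View pics/scene9.png

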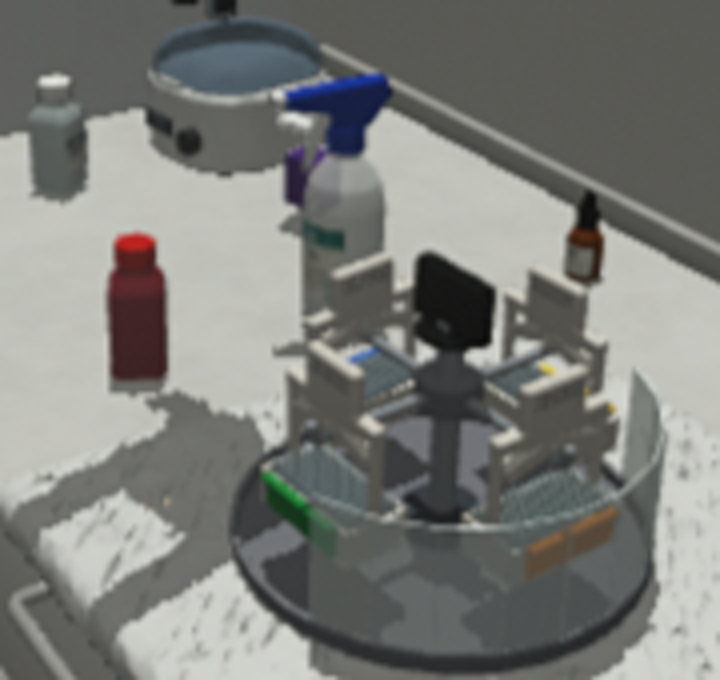

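View pics/top9.png

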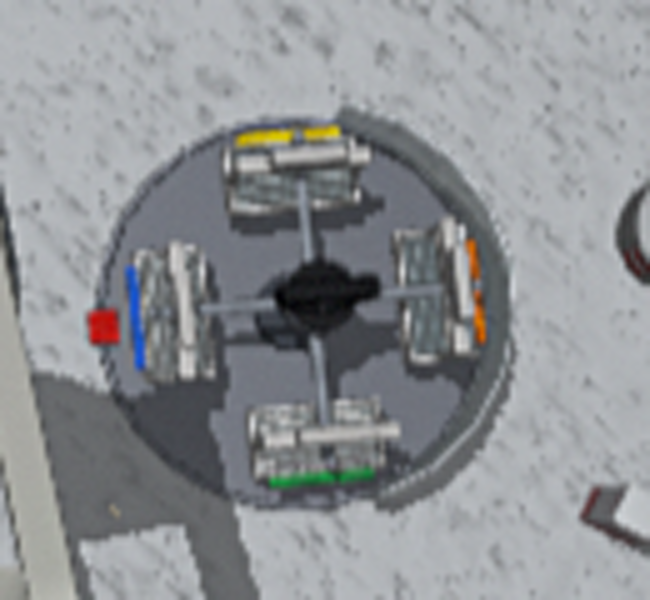

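```bash
python3 -c "
from rig import r
print(r.sign_off(), r.sense()['clock'])"
```

```text
the job is handed in; nothing more can be done
the job is handed in; nothing more can be done
```

The blue-edged rack now hangs freely on the empty hook over the red mark, blue edge facing outwards. I handed the job in just after 18 s on the robot's clock; no verdict was reported.

**What I did:** I gripped the knob and turned the carousel about 93° clockwise, which put the hook within about 1° of the mark. Then I picked the rack up by its tab and carried it over the bottles. I passed its window over the hook's tip, lowered it until it touched (about 11 N), released it and backed the arm away.

**Last checks:**
- **Rack:** the top of the tab read 154–156 mm (155 expected). The basket centre was about (479, −94.5) mm, against about (477, −96) mm for the hook seat. Its long side was within about 0.2° of square to the hook.
- **Surroundings:** the bottles, jar and carton looked unmoved in the last pictures. The arm was clear and the contact force was at noise level.

**Disagreements:**
- **Bench height:** where the rack stood, the bench measured about 4.5 mm below zero in both cameras that looked there. I allowed for this when gripping and hanging the rack, and the height at first contact agreed with it.
- **Sideways position:** the camera and the arm disagreed by about 2 mm on where the rack was; I aimed between the two, well inside the tolerance.

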